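# Close the charcoal stove down

## Task

Shut the air off the charcoal stove with your fingertips: first push the pulled-out ash tray straight in until its front plate is fully home against the stove, then push the tab of the sliding air shutter on top of the ash box sideways until the shutter is fully closed. Only push: do not lift or tip the tray, and leave the kettle, clay lid, poker and scoop where they are. Finish with the hand clear of everything.

Things in the scene. Friction and masses are not known exactly. Their poses are not given: they have to be found in the camera images.
- stove: Tin-plated charcoal stove, fixed. Origin on the ledge (z 0), middle of the front face of its low ash box; x points level into the stove, away from the robot (up to 24 degrees off), y left, z up. Ash box 300 long (x 0 to 300), 196 wide, 72 high, open front, no floor. Round fire pot on it from x 122 to 298, up to z 140. Three 20 mm air holes in its roof at x 50, y -59 to -11.
- tray: Dark sheet-steel ash tray, loose, 0.3-0.65 kg, slides on the ledge in the ash box. Origin on the ledge, middle of the inner face of its upright front plate; x into the stove. Plate 190 wide, 4 thick (x -4 to 0), top at z 64; a lip 70 wide at its top reaches x -10. Tray behind: 172 wide, 170 long, 46 high. Starts 50-100 mm pulled out; home when its origin meets the stove's.
- shutter (a joint): Opening of the sliding air shutter in m: 0 = fully closed over the air holes (an end stop), at most 0.078 = open. It slides along the stove's y axis and opens towards +y (left), so closing pushes it towards -y (right). Friction about 1.5 N and light damping; it stays where it is left.
- shutter_tab (a point): Middle of the top edge of the shutter's upright tab, 104 mm above the ledge, axes as the stove's. Tab: dark steel, 32 wide along stove x, 5 thick along y, rising 28 mm from the middle of the shutter plate (84 long in y, 52 in x, upper face 76 above the ledge). It stands at stove x = 50 mm, and y = -35 mm when closed, up to y = 43 mm open.
- kettle: Blackened aluminium kettle, 164 mm across, 176 high with its bail handle, spout along its +x to 130 mm; origin under its centre. Leave alone.
- pot_lid: Clay pot lid, disc 176 mm across, 52 high with its knob; origin under its centre. Leave alone.
- poker: Short steel poker, round bar 10 mm thick and 310 long along its x, with a loop 42 wide at the -x end; origin under its middle. Leave alone.
- scoop: Yellow plastic scoop, open box 90 x 70 x 40 mm with a 90 mm handle towards its -x; origin under the box's centre. Leave alone.

How it is judged (in metres and radians):
On the way, in this order (a step that is already met when the one before it is completed fails the run):
1. the ash tray is pushed fully home (x of tray in the frame of stove above -0.005 m), for 0.2 s.
2. the air shutter is pushed fully closed, the tray still home (value of joint shutter below 0.005 m and x of tray in the frame of stove above -0.005 m), for 0.2 s.
At the end, for the whole second after the job is handed in: The tray's front plate is within 5 mm of the stove's front face, the tray flat on the ledge and at rest, and the shutter is within 5 mm of its closed stop (all of step 2 and angle between tray's own z axis and vertical below 0.05 rad and height (world z) of tray below 0.005 m and linear speed of tray below 0.01 m/s); the robot touches nothing.
It fails at once if the ash tray is lifted (over 10 mm) or tipped (height (world z) of tray above 0.01 m or angle between tray's own z axis and vertical above 0.12 rad).
It fails at once if the kettle is lifted, carried or pushed more than 20 mm (distance of kettle from where it was at the start of the episode above 0.02 m).
It fails at once if the pot lid is lifted, carried or pushed more than 20 mm (distance of pot_lid from where it was at the start of the episode above 0.02 m).
It fails at once if the poker is lifted, carried or pushed more than 20 mm (distance of poker from where it was at the start of the episode above 0.02 m).
It fails at once if the scoop is lifted, carried or pushed more than 20 mm (distance of scoop from where it was at the start of the episode above 0.02 m).
It also fails if it takes over 45 s, if anything falls off the work surface, if the arm or the gripper's body presses on something with over 40 N, if the wrist force passes 120 N, or if a joint passes its speed limit or range.

## Robot

A 6-joint arm with a two-finger parallel gripper is mounted at the origin on the work surface. World frame = base frame: x ahead of the robot, y to its left, z up, the work surface at z = 0. Lengths are in mm, angles in rad, forces in N, time in s.
With the tool pointing down it reaches from about 350 to 975 mm from the base axis. Payload 7.1 kg.
Tool frame: the origin (TCP) lies between the finger pads; the fingertips stand 25 mm ahead of it and the grasp point (between the pads) lies 6 mm ahead of it; z points along the fingers, y is the line along which they close (so a half turn about z gives the same grasp; the last joint's range is limited). The gripper opens to 88 mm and grips with 3 to 60 N. Pads are 20 mm wide; open, the fingers measure 115 mm over their backs; the gripper's body (75 mm by 178 mm) begins 61 mm behind the grasp point.
Start: joints at [-1.156, 0.423, 1.63, -0, 1.089, -0.019], TCP at [262.716, -567.085, 247.675] pointing down, gripper open.
Joint ranges: [-3, 3], [-0.9, 2.11], [0.09, 2.58], [-1.31, 4.45], [0.11, 2.69], [-2.54, 2.54]. Speed limits (rad/s): [2.39, 2.39, 3.01, 3.14, 3.14, 3.14].

## Interface

Orientations are given as a unit quaternion [x, y, z, w].
In Python, from cell import * gives the robot as it stands. Calls block until the motion is done:
- movep(position, orientation): joint-space move of the TCP to a pose.
- servo_line(position, ori=None, max_speed=150, force_limit=None): straight line of the TCP; ori=None keeps the orientation; max_speed is the mean speed in mm/s. With force_limit (N) it stops when the force on the tool has changed by that much, and returns True; else False.
- goto_joints(angles): joint-space move.
- gripper_open() and gripper_close(): open the fingers fully, or close them until they stop; the grip force is fixed at half the most.
- wait(seconds).
- inverse_kinematics(position, orientation): joint angles nearest the present ones, or None.
- get_obs(): the state.
- camera(name): name is "scene" or "top" or "wrist"; returns the picture (420x560x3 uint8, red, green, blue); there is no depth.
- get_calibration(name): a dict with "K" (3x3 intrinsics, pixels), "xyz" and "attitude" of the camera in the world; the wrist camera has in their place "T_tool_cam" (4x4, takes a point from camera to tool coordinates, whose origin is the TCP and whose axes are the flange's). Camera axes: x right, y down, z forward; pixel columns grow to the right and rows downward; lengths in mm; the calibration is good to about 2 mm. The wrist camera is an equidistant fisheye: a pixel r from the principal point sees the ray r / f radians off the axis. A picture is of the moment at which its call begins: read the wrist's pose just before it. get_calibration takes no time and is no camera call.
A pose or a line that the arm cannot do raises MotionError and nothing moves.
- finish_job(): hands the job in; it is judged then, once.
The state is a dict: "time": time; "q": joint angles; "joint_velocities": joint speeds; "effort": joint torques, N m; "position": TCP position; "eef_rot": TCP orientation; "contact_force": force on the tool from outside, world axes, zero at the start; "wrist_torque": the same for the moment, N m; "finger_gap": opening from 0.0 (shut) to 1.0 (fully open); "grasp_force": force on a finger pad.
Only numpy, scipy, OpenCV 4.12 (cv2) and the standard library are available. Lean on these libraries where they do the work, as an engineer would, in place of code of your own. Each camera call takes 0.05 s, during which the arm holds its last target. There are 200 camera calls.

## Working session

There is one attempt and no reset: what is moved stays moved. The work goes in short steps, each a Python script; the robot and the scene stay as the last script left them, time stands still between calls to the robot, and variables do not carry over. Pictures are saved under pics/ and viewed, at most 10 in all, crops included, and the job is handed in when it is done.

```bash
mkdir -p pics; python3 - <<'E'
from cell import *
import cv2
for n in("scene","top"):
    cv2.imwrite(f"pics/{n}0.png",camera(n)[:,:,::-1]); c=get_calibration(n); print(n,c)
print(get_obs())
E
```

```text
scene {'K': array([[393.66363052,   0.        , 276.76059233],
       [  0.        , 393.66363052, 211.46302119],
       [  0.        ,   0.        ,   1.        ]]), 'xyz': array([1190.1066621 , -173.65318718,  592.2545428 ]), 'attitude': array([ 0.72178121,  0.5301719 , -0.25833135, -0.3622355 ])}
top {'K': array([[545.56165758,   0.        , 275.09143494],
       [  0.        , 545.56165758, 214.3009516 ],
       [  0.        ,   0.        ,   1.        ]]), 'xyz': array([ 304.88146141,   67.30694538, 1231.82827451]), 'attitude': array([-0.68311204,  0.72198613, -0.07875437,  0.07675749])}
{'time': 0.1, 'q': array([-1.15599258e+00,  4.23733361e-01,  1.63057140e+00, -1.32820982e-05,
        1.08861471e+00, -1.89852850e-02]), 'joint_velocities': array([-0.0010558 , -0.00102142, -0.00250427, -0.00123303, -0.00050068,
        0.00167121]), 'effort': array([ 8.76055510e-04, -5.45609879e+01, -2.74324697e+01,  6.46487321e-02,
        1.88500376e-02,  6.42945665e-06]), 'position': array([ 262.5422934 , -566.68735505,  247.01537828]), 'eef_rot': array([ 9.76569573e-01,  2.15200905e-01, -1.36206727e-04, -6.49304464e-04]), 'contact_force': array([-0.26827849, -0.18244737,  0.23372958]), 'wrist_torque': array([-0.08789015, -0.04004883,  0.03094772]), 'grasp_force': 0.0, 'finger_gap': 1.000164805709282}
```

View pics/scene0.png

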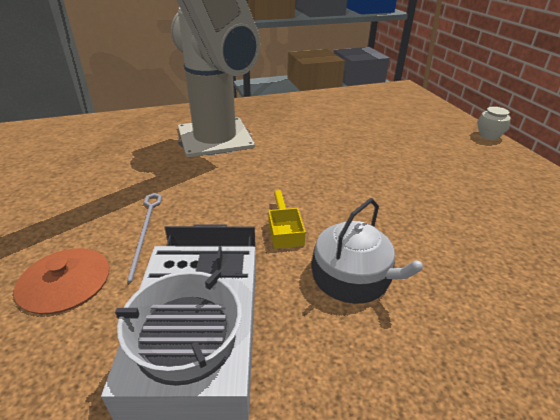

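View pics/top0.png

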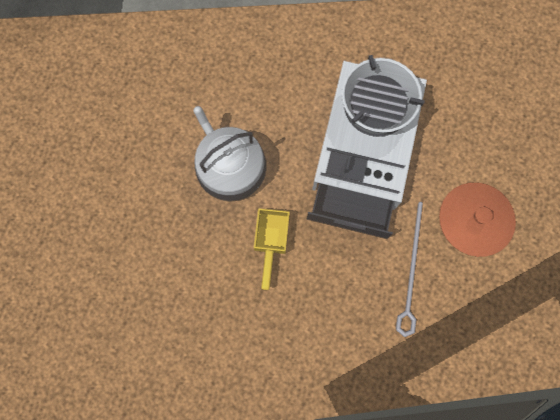

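The stove is at about (370,130) in the top view, with the tray plate around (308,217)–(390,235). The scoop is at (270,235), and the poker runs from (420,203) to (405,325). I'll enlarge the stove area.

```bash
python3 - <<'E'
import cv2
a=cv2.imread("pics/top0.png")[140:245,300:430]
cv2.imwrite("pics/c1.png",cv2.resize(a,None,fx=5.5,fy=5.5,interpolation=cv2.INTER_CUBIC))
E
```

```text
(no output)
```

View pics/c1.png

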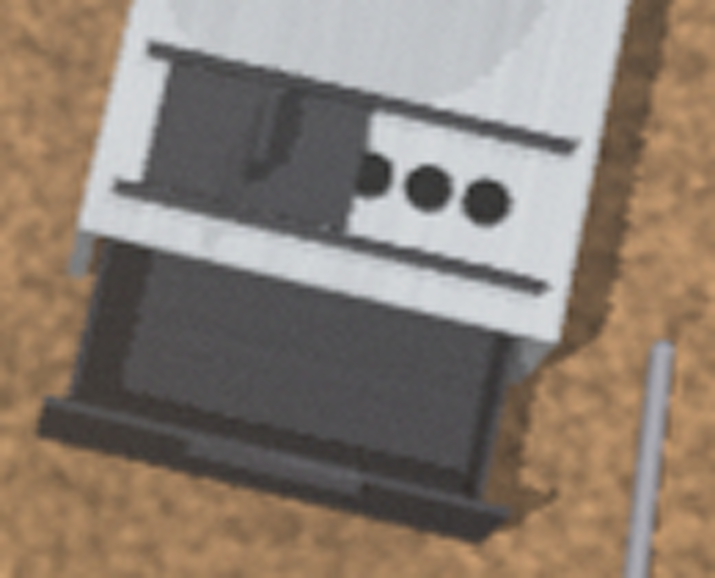

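Crop pixels (5.5x):
- Box front top corners: (80,230) and (558,342).
- Air holes: (428,188) and (487,202).
- Tray plate top back edge: (48,398)–(508,512).
- Shutter right edge: (370,110)–(347,232).

I'll fit the poses from these.

```bash
cat > h.py <<'E'
from cell import *
import numpy as np
from scipy.spatial.transform import Rotation as R
from scipy.optimize import least_squares
def pix2w(u,v,z,n="top"):
    c=get_calibration(n); d=R.from_quat(c["attitude"]).apply(np.linalg.inv(c["K"])@[u,v,1]); p=c["xyz"]
    return p+d*(z-p[2])/d[2]
def crop(x,y,z): return pix2w(300+(x+.5)/5.5-.5,140+(y+.5)/5.5-.5,z)
E
python3 - <<'E'
from h import *
def fit(m,W):
    W=np.array(W)[:,:2];m=np.array(m,float)
    f=lambda p:(m@R.from_euler('z',p[2]).as_matrix()[:2,:2].T+p[:2]-W).ravel()
    s=least_squares(lambda p:f(p*[1,1,.001]),[600,0,0]); p=s.x*[1,1,.001]; print(p,np.degrees(p[2]),f(p).round(1)); return p
W=[crop(80,230,72),crop(558,342,72),crop(428,188,72),crop(487,202,72),pix2w(345,63,72),pix2w(427,78,72)]
M=[(0,98),(0,-98),(50,-35),(50,-59),(300,98),(300,-98)]
s=fit(M,W); fit(M[:4],W[:4])
Wt=[crop(48,398,64),crop(508,512,64)]; t=fit([(0,95),(0,-95)],Wt)
Ri=R.from_euler('z',s[2]).as_matrix()[:2,:2].T
loc=lambda w:(Ri@(np.array(w)[:2]-s[:2])).round(1)
print("tray",[loc(w) for w in Wt],"shutR",loc(crop(370,110,76)),loc(crop(347,232,76)),"shutL",loc(crop(165,75,76)),"tabtop",loc(crop(258,172,104)),loc(crop(290,90,104)))
print("scoop",[loc(pix2w(u,v,40)) for u,v in((289,210),(285,251))],"poker",loc(pix2w(420,203,5)),loc(pix2w(405,325,5)),"kettle",loc(pix2w(265,165,60)))
for l in((-90,0,150),(-14,0,45),(50,80,113)):
    p=np.r_[s[:2]+Ri.T@l[:2],l[2]]
    for k in (0,np.pi):
        q=(R.from_euler('z',s[2]+k)*R.from_quat([1,0,0,0])).as_quat(); print(l,p,inverse_kinematics(p,q))
E
```

```text
[ 6.05380408e+02 -1.27297125e+02 -3.00852346e-01] -17.237569669438134 [ 0.4 -0.3 -0.9 -1.  -1.  -1.1 -0.9 -0.9  6.   2.5 -3.7  0.8]
[ 6.05768370e+02 -1.26592229e+02 -2.94439344e-01] -16.870131707257507 [ 0.2  0.6  0.1 -0.4 -0.3 -0.1 -0.   0. ]
[ 5.39365018e+02 -1.05653441e+02 -3.05452822e-01] -17.50115752415121 [ 0.4  1.4 -0.4 -1.4]
tray [array([-69. ,  94.7]), array([-69.9, -92.5])] shutR [75.7 -3.9] [23.4 -5.6] shutL [70.1 79.7] tabtop [29.9 35.9] [66.  30.9]
scoop [array([-69.5, 137.7]), array([-161.8,  124.2])] poker [  28.3 -151.1] [-252.  -170.8] kettle [ 13.6 214. ]
(-90, 0, 150) [ 519.42282452 -100.62703077  150.        ] [-2.13851872e-01  4.24243283e-01  1.90892069e+00 -4.44089210e-16
  8.08428682e-01  1.65779680e+00]
(-90, 0, 150) [ 519.42282452 -100.62703077  150.        ] [-2.13851872e-01  4.24243283e-01  1.90892069e+00 -4.44089210e-16
  8.08428682e-01 -1.48379585e+00]
(-14, 0, 45) [ 592.00922803 -123.14844337   45.        ] [-2.24773972e-01  6.77146273e-01  1.76768297e+00 -4.44089210e-16
  6.96763408e-01  1.64687470e+00]
(-14, 0, 45) [ 592.00922803 -123.14844337   45.        ] [-2.24773972e-01  6.77146273e-01  1.76768297e+00 -4.44089210e-16
  6.96763408e-01 -1.49471795e+00]
(50, 80, 113) [676.84137056 -65.70710291 113.        ] [-1.14276067e-01  6.60337756e-01  1.57332163e+00 -4.44089210e-16
  9.07933264e-01  1.75737261e+00]
(50, 80, 113) [676.84137056 -65.70710291 113.        ] [-1.14276067e-01  6.60337756e-01  1.57332163e+00 -4.44089210e-16
  9.07933264e-01 -1.38422005e+00]
```

```bash
cat >> h.py <<'E'
S=np.array([605.6,-127.]); Y=np.radians(-17.0); RM=R.from_euler('z',Y).as_matrix()[:2,:2]
Q=(R.from_euler('z',Y+np.pi)*R.from_quat([1,0,0,0])).as_quat()
P=lambda x,y,z: np.r_[S+RM@[x,y],z]
def st(m=""):
    o=get_obs(); p=o["position"]; print(m,"t",round(o["time"],2),"loc",(RM.T@(p[:2]-S)).round(1),round(p[2],1),"F",(RM.T@o["contact_force"][:2]).round(1),round(o["contact_force"][2],1))
E
python3 - <<'E'
from h import *
import cv2
gripper_open(); movep(P(-150,0,180),Q); servo_line(P(-150,0,46)); st("down")
print(servo_line(P(-95,0,46),max_speed=100,force_limit=15)); st()
print(servo_line(P(-6,0,46),max_speed=50,force_limit=15)); st("pushed"); wait(.3); st()
cv2.imwrite("pics/s1.png",camera("scene")[:,:,::-1])
E
```

```text
down t 3.27 loc [-1.495e+02 -1.000e-01] 46.5 F [ 0.2 -0.4] 0.8
False
 t 3.97 loc [-95.7  -0. ] 46.0 F [-0.2 -0.2] -0.1
True
pushed t 5.4 loc [-16.3  -0.1] 45.5 F [-0.   1.1] -0.7
 t 5.7 loc [-17.3  -0.1] 44.9 F [-0.5  0.8] 0.3
```

View pics/s1.png

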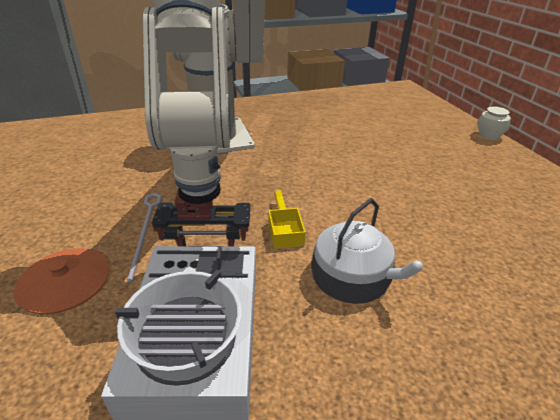

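The tray looks home against the box front, and the stop came at about the expected place. I'll press again to confirm, then retract and check.

```bash
python3 - <<'E'
from h import *
import cv2
print(servo_line(P(-4,0,46),max_speed=20,force_limit=20)); st("press"); wait(.3)
servo_line(P(-70,0,46),max_speed=150); servo_line(P(-90,0,190),max_speed=200); gripper_close()
movep(P(50,85,190),Q); st()
a=camera("top")[:,:,::-1]; cv2.imwrite("pics/t2.png",a)
cv2.imwrite("pics/c2.png",cv2.resize(a[110:240,280:440],None,fx=4.5,fy=4.5,interpolation=cv2.INTER_CUBIC))
E
```

```text
True
press t 6.14 loc [-16.4  -0.1] 44.6 F [-0.2 -0.2] 0.6
 t 9.87 loc [48.7 84.5] 189.2 F [-0.4 -0.2] -0.1
```

View pics/c2.png

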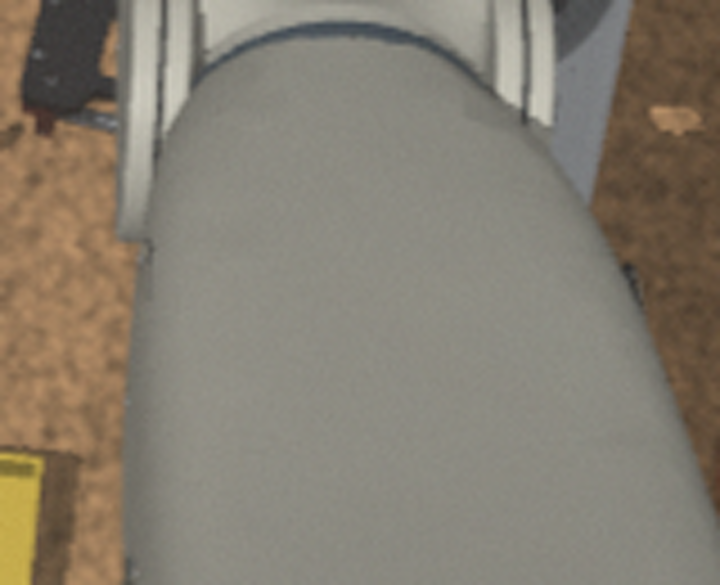

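The arm hides the tray from above, so I'll use the wrist camera.

```bash
python3 - <<'E'
from h import *
import cv2
a=camera("wrist")[:,:,::-1]; b=camera("scene")[190:310,90:290,::-1]
cv2.imwrite("pics/w.png",np.hstack([a[:, :],np.zeros((420,1,3),np.uint8)])[:, :560]);cv2.imwrite("pics/c3.png",np.vstack([cv2.resize(b,(400,240)),cv2.resize(a,(400,300))]))
c=get_calibration("wrist");print(c)
E
```

```text
{'K': array([[325.1922621 ,   0.        , 276.97953725],
       [  0.        , 325.1922621 , 211.69406642],
       [  0.        ,   0.        ,   1.        ]]), 'T_tool_cam': array([[-8.19786839e-04, -9.68474416e-01, -2.49111688e-01,
         6.84279040e+01],
       [ 9.99999519e-01, -6.59839859e-04, -7.25571825e-04,
         4.26063567e-01],
       [ 5.38323929e-04, -2.49112163e-01,  9.68474491e-01,
        -1.38391593e+02],
       [ 0.00000000e+00,  0.00000000e+00,  0.00000000e+00,
         1.00000000e+00]])}
```

View pics/c3.png

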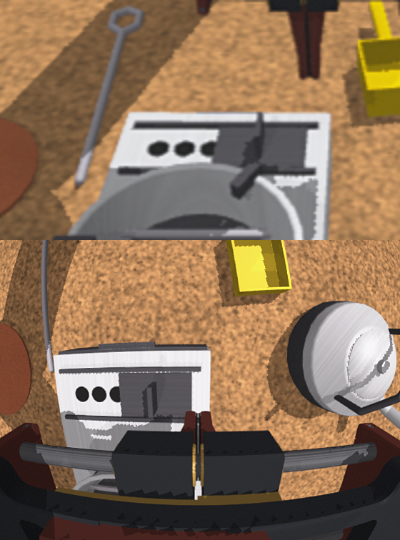

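In the wrist view the tray plate is flush along the box front, with only the plate and lip showing. I'll zoom in and measure it.

```bash
python3 - <<'E'
import cv2
a=cv2.imread("pics/w.png")[135:215,65:305]
cv2.imwrite("pics/c4.png",cv2.resize(a,None,fx=3.33,fy=3.33,interpolation=cv2.INTER_CUBIC))
E
```

```text
(no output)
```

View pics/c4.png

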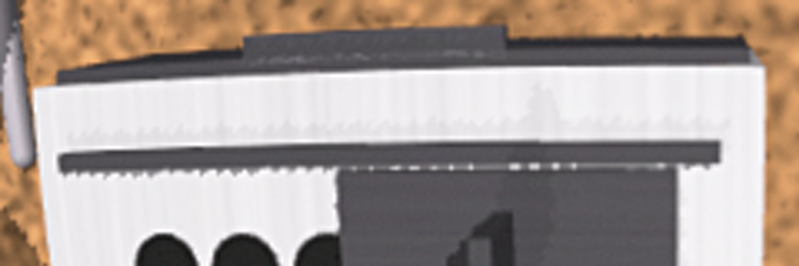

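```bash
python3 - <<'E'
from h import *
o=get_obs(); c=get_calibration("wrist");T=c["T_tool_cam"];K=c["K"];Rt=R.from_quat(o["eef_rot"]).as_matrix()
def f(x,y,z):
    u,v=65+x/3.33,135+y/3.33; d=np.array([u-K[0,2],v-K[1,2]])/K[0,0]; th=np.hypot(*d)
    ray=Rt@T[:3,:3]@np.r_[np.sin(th)*d/th,np.cos(th)]; p=o["position"]+Rt@T[:3,3]
    w=p+ray*(z-p[2])/ray[2]; return (RM.T@(w[:2]-S)).round(1)
for n,a in dict(boxL=(765,66,72),boxM=(375,72,72),boxR=(36,88,72),lipL=(505,27,64),lipR=(245,37,64),plateL=(745,38,64),plateL2=(560,40,64),plateR=(60,70,64),plateR2=(215,50,64)).items(): print(n,f(*a))
E
```

```text
boxL [-0.1 98.2]
boxM [-0.2  3.5]
boxR [ -1.1 -97.8]
lipL [-9.8 34.9]
lipR [-10.2 -34.8]
plateL [-6.4 93.7]
plateL2 [-6.2 48.6]
plateR [ -5.  -94.4]
plateR2 [ -7.3 -43.8]
```

The lip front edge is at x = -10, so the tray is fully home. The stove frame also checks out to within 1 mm. Next is the shutter.

```bash
python3 - <<'E'
from h import *
import cv2
servo_line(P(50,85,113),max_speed=120); st("down")
print(servo_line(P(50,-30,113),max_speed=50,force_limit=18)); st("push"); wait(.3)
servo_line(P(50,10,114),max_speed=100); servo_line(P(50,20,190)); st("up")
movep(P(-150,60,250),Q); movep([262,-567,248],Q); st()
a=camera("top")[:,:,::-1]
cv2.imwrite("pics/c5.png",cv2.resize(a[40:250,250:450],(571,600),interpolation=cv2.INTER_CUBIC))
E
```

```text
down t 10.81 loc [50.4 85.1] 113.5 F [ 0.1 -0.3] -0.3
True
push t 12.83 loc [ 49.7 -24. ] 112.8 F [0.2 2.7] 2.1
up t 14.28 loc [49.6 19.7] 189.6 F [ 0.  -0.5] -0.9
 t 17.23 loc [-199.3 -520.4] 248.0 F [0.3 0. ] 0.1
```

View pics/c5.png

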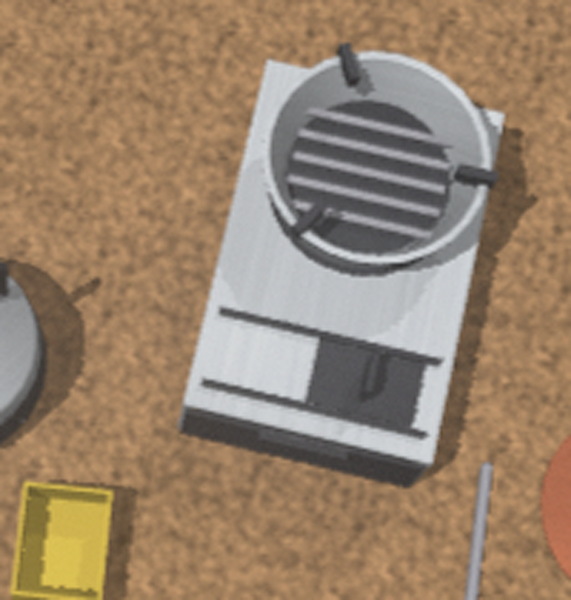

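The tray is flush and the holes are covered. The shutter's left edge is at about (312,368) and its right edge at about (418,393). I'll check those numerically, then hand in.

```bash
python3 - <<'E'
from h import *
y=[(RM.T@(pix2w(250+u/2.855,40+v/2.857,76)[:2]-S))[1] for u,v in((312,368),(418,393))]; print(y)
if abs(np.mean(y)+35)<4: print(finish_job())
E
```

```text
[np.float64(7.404924141090698), np.float64(-76.1378429563742)]
the job is handed in; nothing more can be done
None
```

The ash tray is fully home and the air shutter is closed, both measured in the camera images. I finished with the hand clear and handed the job in at about 17 s; no verdict came back.

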